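# Press and slide a milk sample cassette under the reader's drag spring

### The arm

A 6-joint arm with a two-finger parallel gripper is mounted at the origin on the work surface. World frame = base frame: x ahead of the robot, y to its left, z up, the work surface at z = 0. Lengths are in mm, angles in rad, forces in N, time in s.
With the tool pointing down it reaches from about 350 to 725 mm from the base axis. Payload 4.3 kg.
Tool frame: the origin (TCP) lies at the very end of the fingers, on their centre line; the grasp point (between the pads) lies 19 mm behind it; z points along the fingers, y is the direction in which the jaws open and shut (so a half turn about z gives the same grasp; the last joint's range is limited). The gripper opens to 85 mm and grips with 20 to 120 N. Pads are 22 mm wide; open, the fingers measure 114 mm over their backs; the gripper's body (76 mm by 85 mm) begins 54 mm behind the grasp point. The pads swing forward as they close: fully open they stand 13 mm farther back than shut.
Start: joints at [-1.413, 0.377, 0.081, 1.274, 0, 1.46], TCP at [152.161, -554.539, 231.329] pointing down, gripper open.
Joint ranges: [-2.72, 2.72], [-0.84, 1.66], [-1.02, 1.22], [-1.77, 2.12], [-1.37, 1.28], [-3.14, 3.14]. Speed limits (rad/s): [2.57, 2.57, 3.14, 3.14, 3.14, 3.14].

### API

Orientations are given as a unit quaternion [x, y, z, w].
In Python, from station import sensors, imaging, workorder gives the robot as it stands.
- The arm moves only by the tool step_arm, never from a script. Its argument "increments" is a list that holds one entry, the list of rows, each a list of 4 numbers: the shift along the tool's x, y, z in units of 50 mm (1.0 is 50 mm), then the turn about the tool's z in degrees. In form: [[[dx, dy, dz, roll], ...]]. A call has 1 to 20 rows; each row is the pose to reach, as a shift and turn from the pose commanded when the call began, along the tool's axes at that moment; what a row does not reach only later rows make up. A row lasts 1/8 s, in which the tool goes at most 62.5 mm and 10.7 degrees, less where a joint would pass 70% of its speed; a pose out of reach is approached as far as the arm can. A call with a gripper value outside its range is refused whole. "claw" is the closure, from 0 (fully open) to 1 (shut), set as the call begins (left out, the last holds). The fingers move at their own pace and stop on an object; the grip force is fixed at half the most. Time passes only in rows, so rows that repeat a pose let the fingers close. It gives the time, the measured TCP pose, the force and the opening at its end, in the units of the state.
- sensors.get_obs(): the state, without advancing time (a new reading comes with each control period).
- imaging.snapshot(name): name is "side" or "top" or "wrist"; returns a dict with "frame" (384x512x3 uint8, red, green, blue), "fx", "fy", "cx", "cy" (pixels), "R" (3x3) and "t" (3): a world point X has camera coordinates R X + t. Camera axes: x right, y down, z forward; pixel columns grow to the right and rows downward; lengths in mm; the calibration is good to about 2 mm. A picture is of the moment at which its call begins. There is no depth.
- workorder.sign_off(): hands the job in, once; it reports no verdict.
Trained networks look in the newest picture that a camera, given by its name, has taken for a name from the list of things; names that differ only in an ending like _2 or _b are one class to them, and where a whole thing is asked for, a point or a joint stands for the part that bears it (a point fixed in the world has none). Each returns a list of dicts, best first, with "p" (0 to 1); they miss things now and then, are a little off and sometimes report something else, mostly with a low value. They report only what shows in the picture. A call takes as long as a camera call. They do not tell look-alikes from the thing itself.
- imaging.look_for(query, camera): "position" ([x, y, z] in mm, in world coordinates, good to about 4 mm: the middle of the surface that is visible of it).
- imaging.cut_out(query, camera): "region" (384x512 bool, what is visible of it).
The state is a dict: "clock": time; "joint_pos": joint angles; "dq": joint speeds; "effort": joint torques, N m; "tcp_pos": TCP position; "tool_rot": TCP orientation; "force": force on the tool from outside, world axes, zero at the start; "wrist_torque": the same for the moment, N m; "grip_width": finger opening in mm.
Only numpy, scipy, OpenCV 4.12 (cv2) and the standard library are available. Lean on these libraries where they do the work, as an engineer would, in place of code of your own. Each camera call takes 0.05 s, during which the arm holds its last target.

### The job

Load the blue sample cassette into the milk reader: with the fingertips press down hard on its black rear pad so that the yellow sprung bed sinks, and keeping it pressed slide it along its track, under the blue bridge and the brass drag spring, until it is fully home against the reader head and the bed has sprung back up behind it. Do not pinch or lift the cassette, do not touch the brass spring, and leave the jars, the tray, the timer and the white spare cassette where they are.

Things in the scene. Friction and masses are not known exactly. Their poses are not given: they have to be found in the camera images.
- dock: Reader dock, fixed; place and yaw vary. Grey base 100 mm wide (x), y = -158 to 177 mm. Origin: on the table, on the track's centre line, below the joint between the yellow bed (y = -150 to -1 mm) and the aluminium floor (y = 0 to 114, top 16 mm above the table). The cassette slides along +y between two slick rails (friction about 0.25), inner faces 59 mm apart, tops 29 mm above the table.
- bridge (a point): Middle of the underside of the blue bridge bar across the track, 32.5 mm above the table, dock y = 57 to 67 mm; bar top 41.5 mm. With the bed fully down the cassette's top is 30 mm high and passes; with the bed up it is 37 mm high and butts against the bar.
- stop (a point): Stop face of the white reader head on the track's centre line, dock y = 114 mm, 23 mm above the table. The head is 116 mm wide, 62 mm long beyond the stop, top 74 mm above the table.
- cassette: Blue cassette in the track, 56 wide (x) x 110 long (y) x 14 mm thick, 0.1-0.2 kg. Origin: centre of underside; +y is the leading end, axes as the dock's. An orange rib, 6 mm high, crosses the top at y = -19 to -13 mm; push on its rear face. Starts at dock y = -90 to -64, z = 23 mm; fully home at dock y = 59, z = 16 mm.
- pad (a point): Middle of the flat black pad to press on (48 mm wide, from the rib to the rear end) on the cassette's top, 36 mm behind the origin and 17 mm behind the rib's rear face, 14 mm above the underside.
- bed (a joint): Sinking of the yellow sprung bed in m: 0 = up (top 23 mm above the table), 0.0065 = fully down (top 16.5 mm, level with the floor). It starts to give at about 5 N of press and is fully down at about 12 N; it springs up again when the cassette has slid wholly off it (the cassette's rear end then lies 4 mm past its edge).
- leaf (a joint): Lift angle of the brass drag spring in rad: 0 = at rest, about 0.11 with the cassette beneath it. A strip 24 mm wide hinged just past the bridge, reaching along the track from dock y = 68 to 112 mm, its lowest point (y about 100 mm) 26 mm above the table; it presses on the cassette's top with about 4 N.
- jar_red: Bystander: red-capped milk jar, 60 mm across, 85 mm high; origin at the centre of its underside. Stands beside the dock, leave alone.
- jar_white: Bystander: white-capped milk jar, 64 mm across, 105 mm high; origin at the centre of its underside. Stands beside the dock, leave alone.
- jar_grey: Bystander: grey-capped milk jar, 64 mm across, 105 mm high; origin at the centre of its underside. Stands beside the dock, leave alone.
- spare: Bystander: spare sample cassette, WHITE with a grey rib, same size as the blue one, lying on the table; not to be used; origin at the centre of its underside. Stands beside the dock, leave alone.
- tray: Bystander: shallow open steel tray 100 x 140 x 22 mm; origin at the centre of its underside. Stands beside the dock, leave alone.
- timer: Bystander: flat grey bench timer 65 x 65 x 20 mm; origin at the centre of its underside. Stands beside the dock, leave alone.
There are look-alikes about, which are no part of the job. There is more than one size of the cassette; the job needs the middle-sized.

How it is judged (in metres and radians):
On the way, in this order (a step that is already met when the one before it is completed fails the run):
1. the cassette is pressed down with the bed while its leading end is still short of the bridge (value of joint bed above 0.004 m and y of cassette in the frame of dock below 0.004 m), for 0.1 s.
2. the cassette, pressed down, passes beneath the drag spring and lifts it (value of joint bed above 0.003 m and value of joint leaf above 0.06 rad and y of cassette in the frame of dock above 0.025 m), for 0.1 s.
At the end, for the whole second after the job is handed in: the blue cassette lies flat (within 0.03 rad) on the dock's floor (within 2 mm), its leading end within 3 mm of the stop, the drag spring lifted on top of it (over 0.06 rad), the yellow bed back up (within 1.5 mm), all at rest (y of cassette in the frame of dock between 0.056 and 0.062 m and z of cassette in the frame of dock between 0.014 and 0.018 m and angle between cassette's own z axis and vertical below 0.03 rad and value of joint bed below 0.0015 m and value of joint leaf above 0.06 rad and linear speed of cassette below 0.01 m/s); the robot touches nothing.
It fails at once if the cassette is lifted off the bed (more than 7 mm) (z of cassette in the frame of dock above 0.03 m).
It fails at once if the robot touches the brass drag spring (contact force between any of the fingers, the arm and leaf above 1 N).
It fails at once if a bystander is moved (more than 20 mm) or tipped (distance of any of jar_red, jar_white, jar_grey, spare, tray, timer from where it was at the start of the episode above 0.02 m or angle between any of jar_red, jar_white, jar_grey, spare, tray, timer's own z axis and vertical above 0.3 rad).
It also fails if it takes over 42 s, if anything falls off the work surface, if the arm or the gripper's body presses on something with over 40 N, if the wrist force passes 120 N, or if a joint passes its speed limit or range.

## Working session

There is one attempt and no reset: what is moved stays moved. The work goes in short steps, Python scripts to look and compute and a tool call to move; the robot and the scene stay as the last step left them, time stands still between calls to the robot, and variables do not carry over. Pictures are saved under pics/ and viewed, and the job is handed in when it is done.

Besides the shell and the picture viewer there is one more tool, called after "Call:" as name(argument=value, ...), one argument or row to a line, values as JSON. step_arm: Moves the arm, as the interface text tells. Its arguments: {"type":"object","properties":{"increments":{"type":"array","items":{"type":"array","items":{"type":"array","items":{"type":"number"}}}},"claw":{"type":"number"}},"required":["increments"]}

```bash
ls; mkdir -p pics
python3 - <<'E'
from station import sensors, imaging
import cv2
o=sensors.get_obs(); print(o)
for n in ("side","top","wrist"):
    s=imaging.snapshot(n); cv2.imwrite(f"pics/{n}0.png",s["frame"][:,:,::-1])
    print(n,s["fx"],s["cx"],s["cy"],s["R"],s["t"])
    for q in ("cassette","pad","dock","bridge","stop"):
        try: print(q,[(d["p"],d["position"]) for d in imaging.look_for(q,n)])
        except Exception as e: print(q,e)
E
```

```text
pics
{'clock': 0.0, 'joint_pos': array([-1.41331173e+00,  3.78036505e-01,  7.96391618e-02,  1.27441574e+00,
       -1.61496405e-06,  1.46047245e+00]), 'dq': array([-0.00193082, -0.00077393, -0.00055424, -0.00055017, -0.00127522,
        0.00033561]), 'effort': array([-3.99913779e-04, -4.63600087e+01,  2.69878453e+01,  2.06574152e-02,
       -1.83425124e-05,  4.38039109e-06]), 'tcp_pos': array([ 152.04426481, -553.85291813,  230.38118704]), 'tool_rot': array([ 9.91047712e-01,  1.33504369e-01, -2.45829980e-05, -1.00807990e-03]), 'force': array([-0.03969074, -0.3003929 , -0.12602261]), 'wrist_torque': array([ 0.01773873, -0.01095364,  0.06559181]), 'grip_width': 85.69373428233885}
side 423.62596367259636 266.08917923274606 194.22917933309785 [[-0.81693811 -0.57645042  0.01780545]
 [-0.38348248  0.51988895 -0.76331951]
 [ 0.43075899 -0.63041287 -0.64577573]] [469.77263838 248.34759391 808.92592849]
cassette [(0.85, [554.9, -203.7, 6.2]), (0.84, [577.2, -24.3, 36.7]), (0.61, [315.8, -119.4, 19.4])]
pad [(0.88, [578.5, -26.9, 36.1]), (0.69, [312.9, -118.3, 16.5]), (0.59, [551.4, -203.8, 9.
[... 301 characters left out ...]
.17387459]
 [ 0.17389663  0.00713698 -0.98473805]] [ 49.35658253 570.39957562 903.02325398]
cassette [(0.76, [317.1, -129.9, 22.0]), (0.71, [578.9, -27.1, 36.8])]
pad [(0.74, [555.8, -209.0, 7.5]), (0.68, [322.0, -134.4, 16.1]), (0.63, [580.6, -29.7, 35.1])]
dock [(0.72, [577.5, 102.7, 25.7]), (0.19, [714.2, 224.6, 104.5])]
bridge [(0.66, [574.3, 92.6, 27.8])]
stop [(0.78, [576.3, 103.1, 23.4])]
wrist 303.832368670353 257.6966510032587 190.2227841496975 [[ 2.62846793e-01 -9.64837372e-01  6.39765457e-04]
 [-9.17922393e-01 -2.49861571e-01  3.08200707e-01]
 [-2.97203707e-01 -8.15968224e-02 -9.51321142e-01]] [-575.94743968  -39.48558111  379.87645813]
cassette []
pad []
dock []
bridge []
stop []
```

View pics/top0.png

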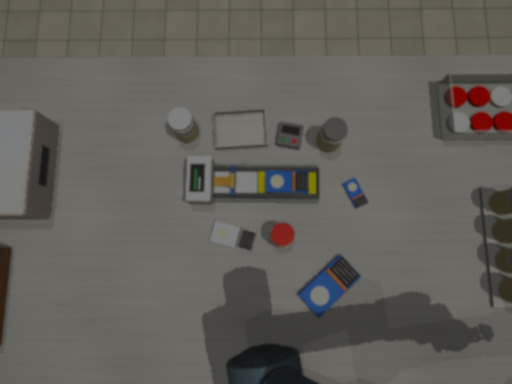

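View pics/side0.png

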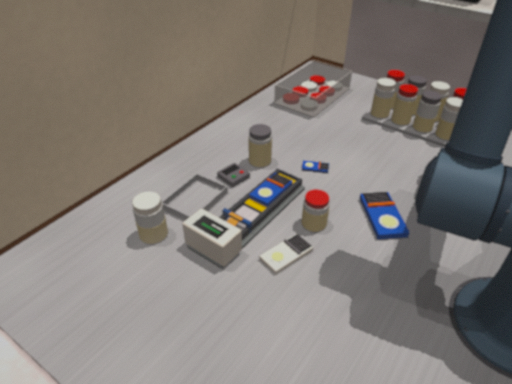

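Top view candidates for the blue cassette are: in the dock at (287,181), a small one at (354,192), a large one at (329,285), and the white spare at (233,235). I pick the one in the dock, since it's mid-sized, sits in the track and has its rib and pad at the rear. Next I'll make the close crop and work out the geometry.

Run:
```python
import cv2
a=cv2.imread("pics/top0.png")[140:300,170:380]; b=cv2.imread("pics/side0.png")[150:280,150:420]
cv2.imwrite("pics/crop0.png",cv2.resize(a,None,fx=3.6,fy=3.6,interpolation=cv2.INTER_CUBIC))
```

```text
(no output)
```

View pics/crop0.png

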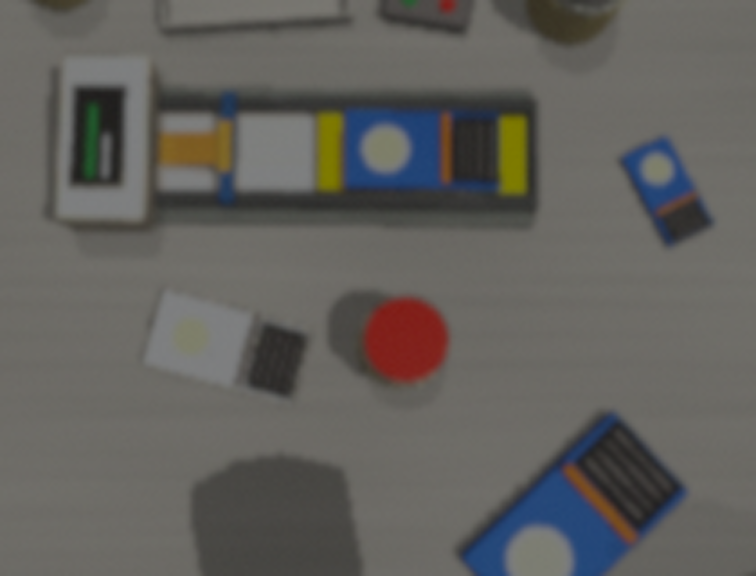

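Call:
step_arm(
  increments=[
    [[0.65,-0.38,0,-4.7],[1.3,-0.77,0,-9.3],[1.96,-1.15,0,-14],[2.6,-1.53,0,-18.7],[3.27,-1.92,0,-23.3],[3.92,-2.3,0,-28],[4.58,-2.68,0,-32.6],[5.23,-3.06,0,-37.3],[5.88,-3.45,0,-42],[6.54,-3.83,0,-46.6],[7.2,-4.2,0,-51.3],[7.85,-4.6,0,-56],[8.5,-4.98,0,-60.6],[9.15,-5.36,0,-65.3],[9.8,-5.75,0,-70],[10.46,-6.13,0,-74.6],[10.46,-6.13,0,-74.6],[10.46,-6.13,0,-74.6]],
  ],
  claw=1,
)

```text
clock: 3.15
tcp_pos: [575.1, -120.8, 231.2]
tool_rot: [0.708, 0.707, -0.0, -0.0]
force: [-0.6, -1.1, -0.5]
grip_width: 0.1
```

The crop confirms the choice: the dock's cassette is blue with an orange rib at crop (446,148) and a black pad at crop (475,150), pointing at the head on the left. Now I'll measure it with the wrist camera.

Run:
```python
from station import sensors, imaging
import cv2,pickle
for n in ("wrist","top"):
    s=imaging.snapshot(n); pickle.dump(s,open(f"pics/{n}1.pkl","wb"))
    cv2.imwrite(f"pics/{n}1.png",cv2.resize(s["frame"][:,:,::-1],None,fx=1.5,fy=1.5,interpolation=cv2.INTER_CUBIC))
    for q in ("cassette","pad"):
        print(n,q,[(d["p"],d["position"]) for d in imaging.look_for(q,n)])
```

```text
wrist cassette [(0.9, [325.3, -131.2, 14.2]), (0.86, [555.0, -206.6, 12.4]), (0.84, [583.5, -31.1, 34.9]), (0.49, [689.8, -137.3, 103.8])]
wrist pad [(0.92, [330.4, -128.7, 18.7]), (0.89, [557.5, -207.7, 10.5]), (0.81, [584.2, -30.0, 34.9]), (0.43, [453.9, -16.6, 85.4])]
top cassette [(0.85, [308.0, -96.5, 19.4]), (0.72, [577.4, -29.2, 35.9]), (0.28, [575.6, 92.4, 26.4])]
top pad [(0.8, [579.8, -31.8, 34.9]), (0.78, [310.8, -99.1, 18.5])]
```

View pics/wrist1.png

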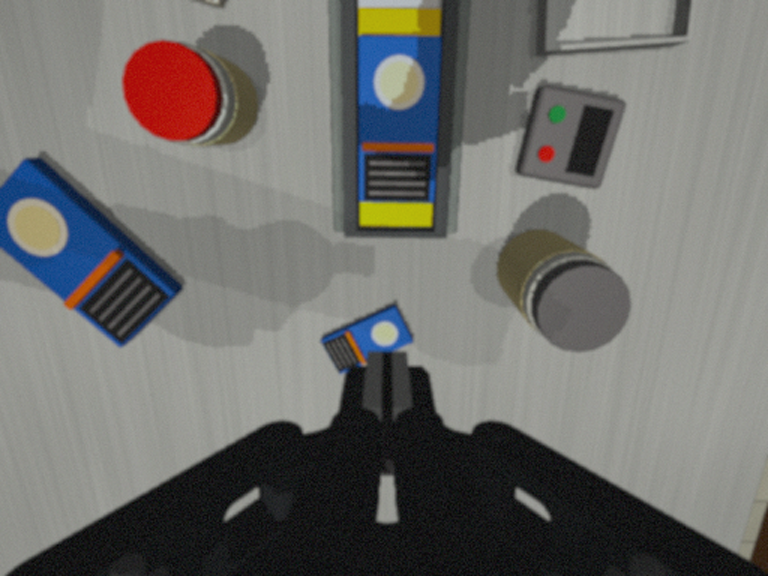

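```bash
cat > h.py <<'E'
import numpy as np
def bp(s,u,v,z):
    R=np.array(s["R"]);t=np.array(s["t"]);C=-R.T@t
    d=R.T@np.array([(u-s["cx"])/s["fx"],(v-s["cy"])/s["fy"],1]); return C+d*(z-C[2])/d[2]
E
python3 - <<'E'
import pickle,numpy as np,cv2
from h import bp
w=pickle.load(open("pics/wrist1.pkl","rb"))
P=lambda u,v,z:bp(w,(u+.5)/1.5-.5,(v+.5)/1.5-.5,z).round(1)
for n,u,v,z in [("FL",358,36,37),("FR",441,36,37),("RL",363,203,37),("RR",433,203,37),("ribRearTop L",362,152,43),("R",434,152,43),
  ("bed rear L",359,230,23),("R",433,228,23),("dock rearL",345,236,29),("R",446,236,29),("bed/floor edge L",356,8,23),("R",441,8,23)]: print(n,P(u,v,z))
f=cv2.cvtColor(w["frame"],cv2.COLOR_RGB2HSV)
b=((f[...,0]>100)&(f[...,0]<125)&(f[...,1]>120)&(f[...,2]>60)).astype(np.uint8); b[:, :230]=0;b[:,300:]=0;b[140:]=0
for v in (30,45,60,75,85,110,125): 
    xs=np.where(b[v])[0]
    if len(xs): print(v,xs[0],xs[-1],bp(w,xs[0]-.5,v,37).round(1),bp(w,xs[-1]+.5,v,37).round(1))
cv2.imwrite("pics/w1c.png",cv2.resize(w["frame"][0:170,200:320,::-1],None,fx=3.5,fy=3.5,interpolation=cv2.INTER_CUBIC))
E
```

```text
FL [555.9  21.1  37. ]
FR [610.7  20.9  37. ]
RL [557.1 -88.3  37. ]
RR [608.5 -88.5  37. ]
ribRearTop L [557.4 -52.2  43. ]
R [607.6 -52.4  43. ]
bed rear L [ 552.9 -111.1   23. ]
R [ 610.4 -109.7   23. ]
dock rearL [ 542.4 -114.5   29. ]
R [ 620.  -114.8   29. ]
bed/floor edge L [554.2  40.6  23. ]
R [611.6  40.4  23. ]
30 238 294 [554.8  15.6  37. ] [611.5  15.4  37. ]
45 238 293 [554.5   2.   37. ] [611.    1.8  37. ]
60 238 292 [554.2 -12.   37. ] [610.4 -12.1  37. ]
75 239 292 [554.9 -26.3  37. ] [610.9 -26.5  37. ]
85 238 291 [553.6 -36.1  37. ] [610.1 -36.3  37. ]
110 238 290 [553.  -61.5  37. ] [609.9 -61.7  37. ]
125 238 290 [552.6 -77.3  37. ] [610.3 -77.5  37. ]
```

View pics/w1c.png

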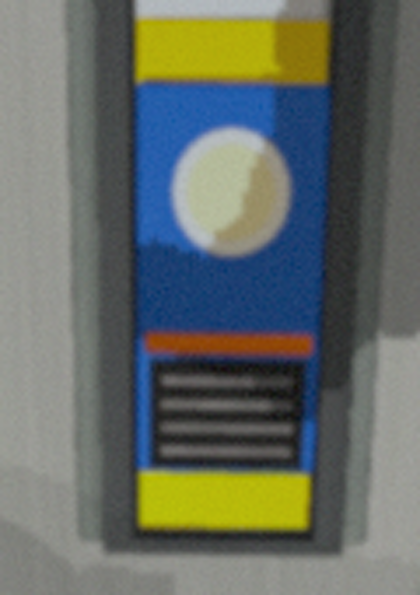

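Cassette centre is about (582, -34), which is dock y about -75 and inside the allowed range. Length measures 109.5 mm, and the bed runs from y -110.5 to 40.5, so both agree with the description. The rib's rear face is at y about -52.5. I'll descend to z = 50 over the pad.

Call:
step_arm(
  increments=[
    [[0.2,0.03,0.2,0],[0.4,0.06,0.5,0],[0.6,0.09,0.9,0],[0.8,0.13,1.3,0],[1.0,0.13,1.7,0],[1.0,0.13,2.1,0],[1.0,0.13,2.5,0],[1.0,0.13,2.9,0],[1.0,0.13,3.2,0],[1.0,0.13,3.45,0],[1.0,0.13,3.6,0],[1.0,0.13,3.6,0],[1.0,0.13,3.6,0]],
  ],
)

```text
clock: 5.08
tcp_pos: [582.5, -70.7, 51.9]
tool_rot: [0.707, 0.707, 0.0, 0.001]
force: [-0.2, -0.3, 0.4]
grip_width: -0.2
```

Run:
```python
from station import sensors, imaging
import cv2,pickle
o=sensors.get_obs();print(o["tcp_pos"],o["force"],o["joint_pos"])
s=imaging.snapshot("wrist"); pickle.dump(s,open("pics/wrist2.pkl","wb"))
cv2.imwrite("pics/wrist2.png",cv2.resize(s["frame"][:,:,::-1],None,fx=1.5,fy=1.5,interpolation=cv2.INTER_CUBIC))
```

```text
[582.54201087 -70.72905448  51.89248115] [-0.17173375 -0.26705991  0.41618775] [-2.28862756e-01  5.11126470e-01 -1.94058324e-01  8.64395598e-01
 -7.54549346e-05  1.34294397e+00]
```

View pics/wrist2.png

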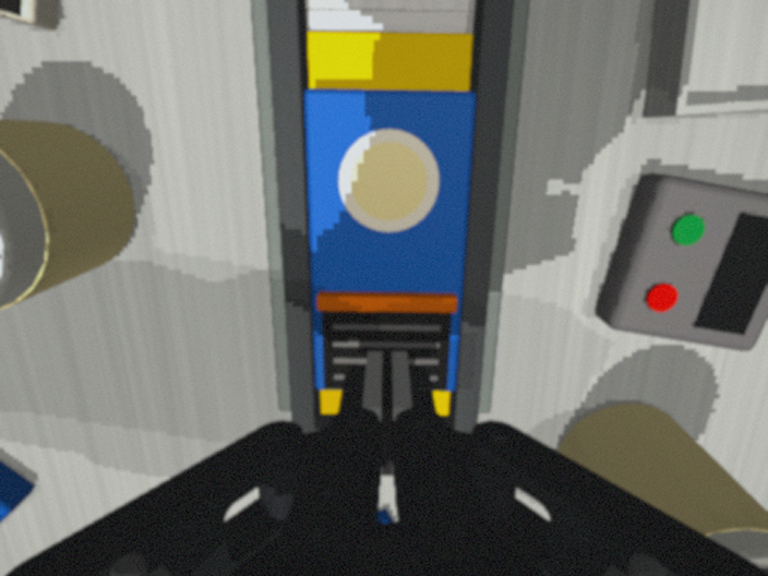

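The fingertips at (388,355) sit above the black pad, behind the orange rib at (387,302), and are centred between the rails. I'll refine the yaw and then press in small steps.

Run:
```python
import pickle,numpy as np,cv2
from h import bp
w=pickle.load(open("pics/wrist2.pkl","rb"))
P=lambda u,v,z:bp(w,(u+.5)/1.5-.5,(v+.5)/1.5-.5,z).round(1)
for n,u,v,z in [("bed front L",307,31,23),("R",472,31,23),("cas FL",304,91,37),("FR",475,91,37),("rib rear L",317,312,43),("R",457,312,43),("rail in L top",304,10,29),("rail in R top",474,10,29),("L low",313,400,29),("R low",457,400,29),("tip",388,352,52)]: print(n,P(u,v,z))
```

```text
bed front L [555.8  41.3  23. ]
R [611.1  41.2  23. ]
cas FL [556.   21.5  37. ]
FR [610.6  21.3  37. ]
rib rear L [557.4 -51.7  43. ]
R [607.2 -51.9  43. ]
rail in L top [556.1  46.1  29. ]
rail in R top [610.4  45.9  29. ]
L low [551.5 -96.3  29. ]
R low [611.3 -96.5  29. ]
tip [582.6 -63.1  52. ]
```

Call:
step_arm(
  increments=[
    [[0,0,0.08,0],[0,0,0.16,0],[0,0,0.22,0],[0,0,0.26,0],[0,0,0.3,0],[0,0,0.34,0],[0,0,0.38,0],[0,0,0.38,0]],
  ],
)

```text
clock: 6.12
tcp_pos: [582.2, -70.6, 32.8]
tool_rot: [0.707, 0.707, 0.0, 0.0]
force: [-0.9, 0.7, 5.9]
grip_width: -0.1
```

Call:
step_arm(
  increments=[
    [[0,0,0.04,0],[0,0,0.08,0],[0,0,0.08,0]],
  ],
)

```text
clock: 6.5
tcp_pos: [583.2, -70.8, 30.4]
tool_rot: [0.707, 0.707, 0.001, 0.001]
force: [-3.8, 1.0, 14.1]
grip_width: -0.1
```

Call:
step_arm(
  increments=[
    [[0,0,0.03,0],[0,0,0.06,0],[0,0,0.06,0]],
  ],
)

```text
clock: 6.88
tcp_pos: [583.3, -70.9, 30.0]
tool_rot: [0.707, 0.707, 0.001, 0.002]
force: [-9.9, 2.6, 31.7]
grip_width: 0.1
```

Run:
```python
from station import sensors, imaging
import cv2
for n in ("wrist","side"):
    s=imaging.snapshot(n); f=s["frame"][:,:,::-1]
    if n=="side": f=f[160:270,170:330]; k=4.5
    else: k=1.5
    cv2.imwrite(f"pics/{n}3.png",cv2.resize(f,None,fx=k,fy=k,interpolation=cv2.INTER_CUBIC))
print(sensors.get_obs()["force"])
```

```text
[-10.45987126   1.19452059  30.94282504]
```

View pics/wrist3.png

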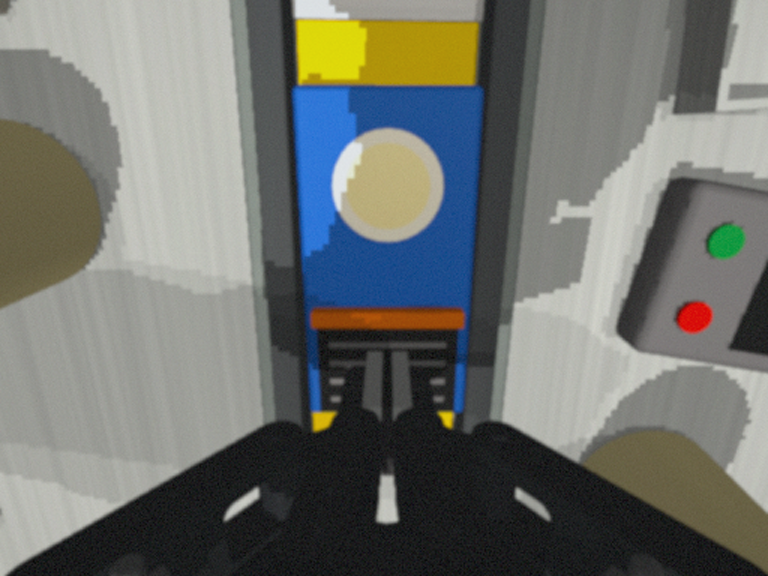

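View pics/side3.png

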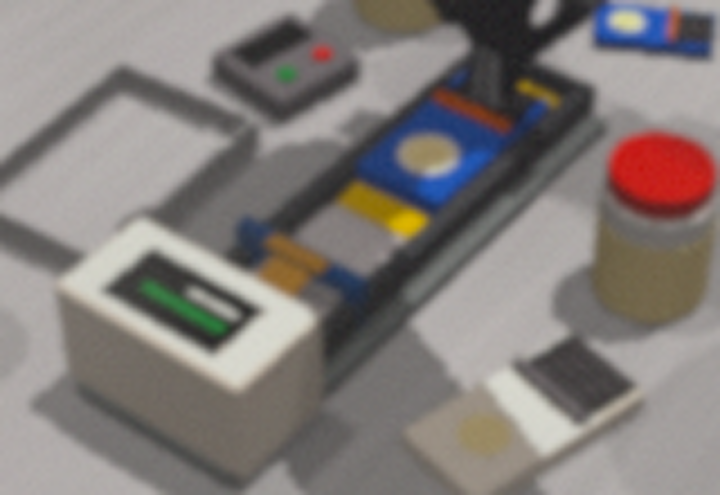

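The bed is fully down: TCP z is 30.0, as expected, under 31 N. Sliding now, in a first short leg.

Call:
step_arm(
  increments=[
    [[0.08,0,0,0],[0.16,0,0,0],[0.24,0,0,0],[0.32,0,0,0],[0.4,0,0,0],[0.5,0,0,0],[0.6,0,0,0],[0.6,0,0,0]],
  ],
)

```text
clock: 7.98
tcp_pos: [584.8, -44.1, 30.2]
tool_rot: [0.708, 0.706, -0.001, 0.005]
force: [-7.9, -7.6, 27.8]
grip_width: -0.1
```

```bash
cat > look.py <<'E'
import sys,cv2
from station import sensors, imaging
k=sys.argv[1]
s=imaging.snapshot("wrist"); f=s["frame"][:,:,::-1]
cv2.imwrite(f"pics/w{k}.png",cv2.resize(f[:300],None,fx=1.3,fy=1.3,interpolation=cv2.INTER_CUBIC))
o=sensors.get_obs();print(o["tcp_pos"],o["force"])
E
python3 look.py 4
```

```text
[584.84187986 -44.12834848  30.24154003] [-6.8081819  -6.42338918 28.43579996]
```

View pics/w4.png

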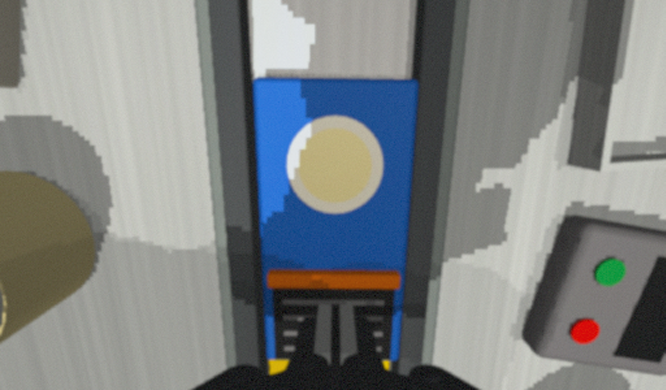

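The cassette moves along with the fingers and its leading end at (335,78) is at the bed/floor joint. Pressing force holds at 28 N, so I continue under the bridge.

Call:
step_arm(
  increments=[
    [[0.1,0,0,0],[0.2,0,0,0],[0.3,0,0,0],[0.4,0,0,0],[0.5,0,0,0],[0.6,0,0,0],[0.7,0,0,0],[0.8,0,0,0],[0.8,0,0,0]],
  ],
)

```text
clock: 9.15
tcp_pos: [585.4, -3.7, 30.3]
tool_rot: [0.708, 0.706, 0.0, 0.005]
force: [-6.5, -6.5, 28.9]
grip_width: -0.0
```

```bash
python3 look.py 5
```

```text
[585.42426568  -3.68489187  30.32596828] [-7.31275392 -6.4191875  28.07588156]
```

View pics/w5.png

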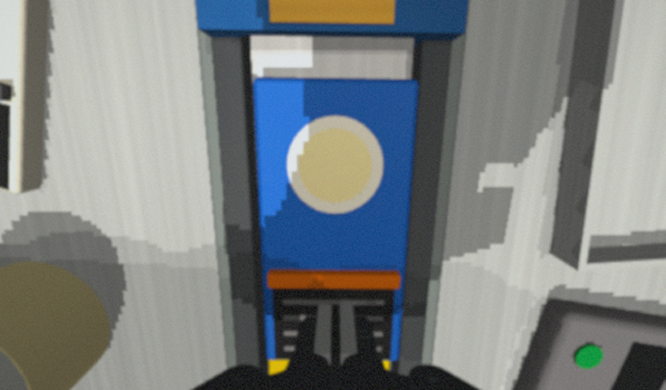

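Call:
step_arm(
  increments=[
    [[0.1,0,0,0],[0.2,0,0,0],[0.3,0,0,0],[0.4,0,0,0],[0.5,0,0,0],[0.6,0,0,0],[0.7,0,0,0],[0.8,0,0,0],[0.8,0,0,0]],
  ],
)

```text
clock: 10.32
tcp_pos: [586.0, 36.9, 30.3]
tool_rot: [0.708, 0.706, 0.001, 0.005]
force: [-5.0, -4.7, 27.3]
grip_width: -0.1
```

```bash
python3 look.py 6
```

```text
[585.97306544  36.94660092  30.35139094] [-4.22618394 -5.35387062 27.32092228]
```

View pics/w6.png

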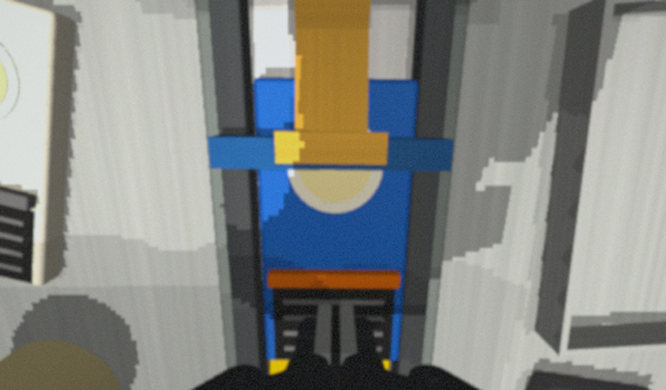

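Call:
step_arm(
  increments=[
    [[0.1,0,0.01,0],[0.2,0,0.02,0],[0.3,0,0.02,0],[0.4,0,0.02,0],[0.4,0,0.02,0],[0.4,0,0.02,0]],
  ],
)

```text
clock: 11.12
tcp_pos: [587.3, 56.0, 30.3]
tool_rot: [0.708, 0.706, 0.001, 0.007]
force: [-4.4, -8.9, 30.2]
grip_width: 0.2
```

```bash
python3 look.py 7; python3 -c "
from station import imaging
import cv2
f=imaging.snapshot('side')['frame'][160:270,170:330,::-1]
cv2.imwrite('pics/side7.png',cv2.resize(f,None,fx=4.5,fy=4.5,interpolation=cv2.INTER_CUBIC))"
```

```text
[587.32723217  56.01333578  30.26850552] [-5.27421581 -8.5811081  30.10380765]
```

View pics/w7.png

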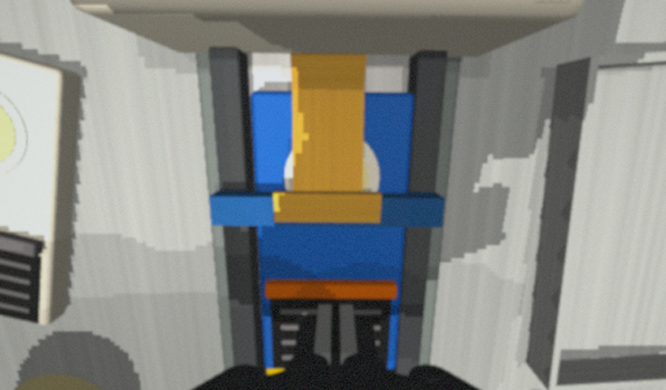

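View pics/side7.png

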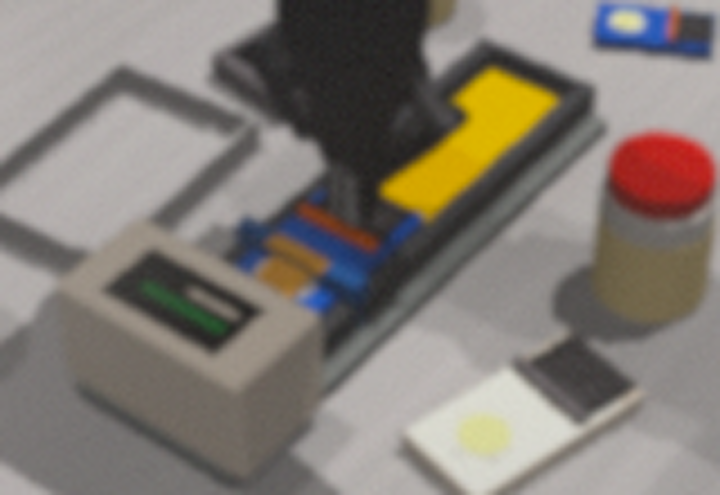

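The cassette is through the bridge with the spring resting on it, and its leading end at (335,93) is about 15 mm short of the head. Next is the last stretch.

Call:
step_arm(
  increments=[
    [[0.08,-0.01,0,0],[0.16,-0.02,0,0],[0.24,-0.03,0,0],[0.32,-0.03,0,0],[0.32,-0.03,0,0]],
  ],
)

```text
clock: 11.85
tcp_pos: [587.5, 72.4, 30.0]
tool_rot: [0.708, 0.706, 0.002, 0.007]
force: [-0.0, -8.3, 23.7]
grip_width: -0.0
```

```bash
python3 look.py 8
```

```text
[587.48256707  72.38932238  29.96705432] [ 7.92533246e-03 -7.42035265e+00  2.42679906e+01]
```

View pics/w8.png

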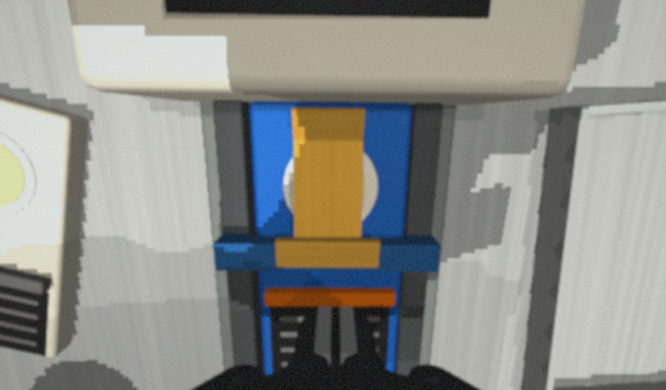

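Call:
step_arm(
  increments=[
    [[0.05,0,0,0],[0.1,0,0,0],[0.1,0,0,0]],
  ],
)

```text
clock: 12.28
tcp_pos: [587.5, 72.6, 30.0]
tool_rot: [0.709, 0.705, -0.001, 0.011]
force: [0.5, -20.9, 24.4]
grip_width: 0.0
```

Call:
step_arm(
  increments=[
    [[0.05,0,0,0],[0.1,0,0,0],[0.1,0,0,0]],
  ],
)

```text
clock: 12.65
tcp_pos: [587.4, 72.9, 30.0]
tool_rot: [0.71, 0.704, -0.005, 0.014]
force: [-1.2, -32.6, 25.5]
grip_width: -0.1
```

```bash
python3 look.py 9;  python3 -c "
from station import imaging
import cv2
f=imaging.snapshot('side')['frame'][160:270,170:330,::-1]
cv2.imwrite('pics/side9.png',cv2.resize(f,None,fx=4.5,fy=4.5,interpolation=cv2.INTER_CUBIC))"
```

```text
[587.39468697  72.89745276  30.03469319] [ -1.08395839 -31.88434037  26.72956326]
```

View pics/w9.png

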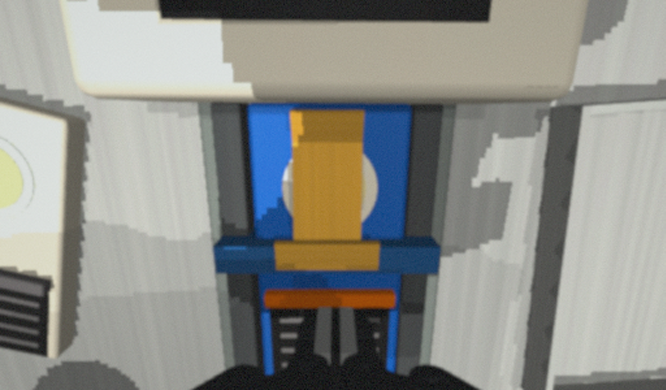

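View pics/side9.png

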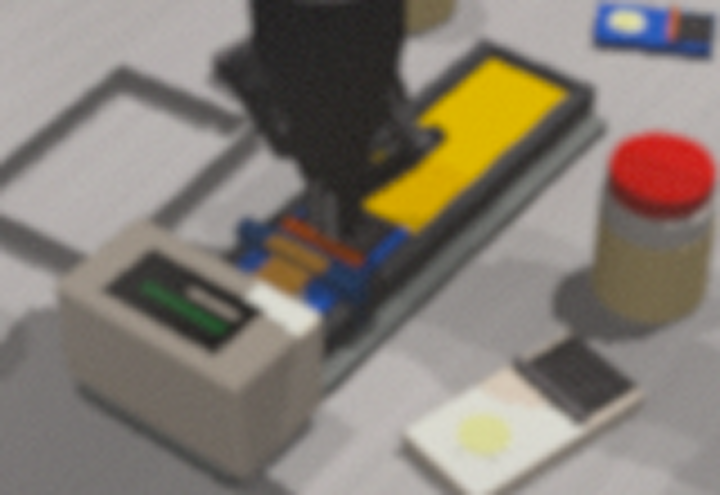

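The y force rose from 8 to 32 N while the TCP moved only 0.5 mm, so it's at the stop. I'll ease off the forward load, then lift straight up.

Call:
step_arm(
  increments=[
    [[-0.1,0,0,0],[-0.2,0,0,0],[-0.22,0,0,0],[-0.22,0,0,0]],
  ],
)

```text
clock: 13.25
tcp_pos: [587.4, 72.5, 30.0]
tool_rot: [0.708, 0.706, 0.004, 0.006]
force: [0.3, -5.1, 23.3]
grip_width: 0.2
```

Call:
step_arm(
  increments=[
    [[0,0,-0.04,0],[0,0,-0.08,0],[-0.03,0,-0.12,0],[-0.05,0,-0.2,0],[-0.05,0,-0.3,0],[-0.1,0,-0.5,0],[-0.2,0,-0.9,0],[-0.4,0,-1.4,0],[-0.8,0,-1.9,0],[-1.2,0,-2.4,0],[-1.6,0,-2.8,0],[-2.0,0,-3.0,0],[-2.0,0,-3.0,0]],
  ],
)

```text
clock: 14.88
tcp_pos: [581.1, -26.8, 175.0]
tool_rot: [0.708, 0.706, 0.001, 0.001]
force: [0.8, 0.0, -0.0]
grip_width: 0.0
```

Run:
```python
from station import sensors, imaging
import cv2,pickle
for n in ("wrist","side"):
    s=imaging.snapshot(n); pickle.dump(s,open(f"pics/{n}10.pkl","wb")); f=s["frame"][:,:,::-1]
    if n=="side": f=f[160:270,170:330]; k=4.5
    else: k=1.5
    cv2.imwrite(f"pics/{n}10.png",cv2.resize(f,None,fx=k,fy=k,interpolation=cv2.INTER_CUBIC))
print(sensors.get_obs()["force"])
```

```text
[ 0.41229786  0.09999752 -1.10201074]
```

View pics/wrist10.png

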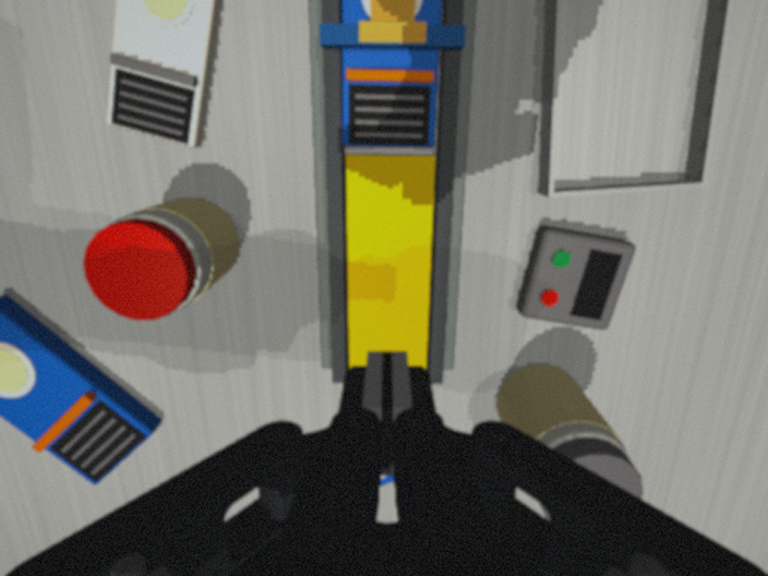

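View pics/side10.png

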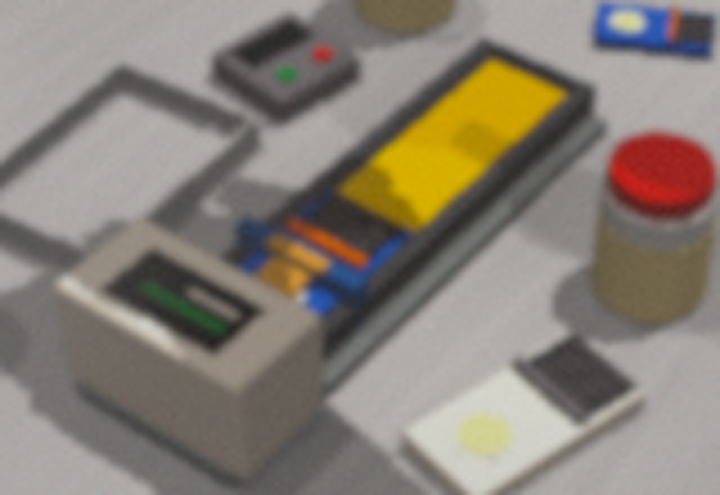

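A grey floor strip shows between the cassette's rear end (390,147) and the bed's edge (390,154). I'll check the numbers before handing in.

Run:
```python
import pickle,cv2
from h import bp
w=pickle.load(open("pics/wrist10.pkl","rb"))
P=lambda u,v,z:bp(w,(u+.5)/1.5-.5,(v+.5)/1.5-.5,z).round(1)
for n,u,v,z in [("bridge front top edge",390,46,41.5),("cas rear top",390,147,30),("bed edge z23",390,155,23),("bed edge z16.5",390,155,16.5),("rib rear top",390,81,36),("bed rear",390,366,23),
 ("cas rear L",342,146,30),("cas rear R",437,149,30)]: print(n,P(u,v,z))
cv2.imwrite("pics/c10.png",cv2.resize(w["frame"][0:125,210:320,::-1],None,fx=4.5,fy=4.5,interpolation=cv2.INTER_CUBIC))
```

```text
bridge front top edge [583.2  98.7  41.5]
cas rear top [583.2  45.9  30. ]
bed edge z23 [583.2  41.   23. ]
bed edge z16.5 [583.3  40.7  16.5]
rib rear top [583.2  81.8  36. ]
bed rear [ 582.8 -105.3   23. ]
cas rear L [554.2  46.6  30. ]
cas rear R [611.6  44.6  30. ]
```

View pics/c10.png

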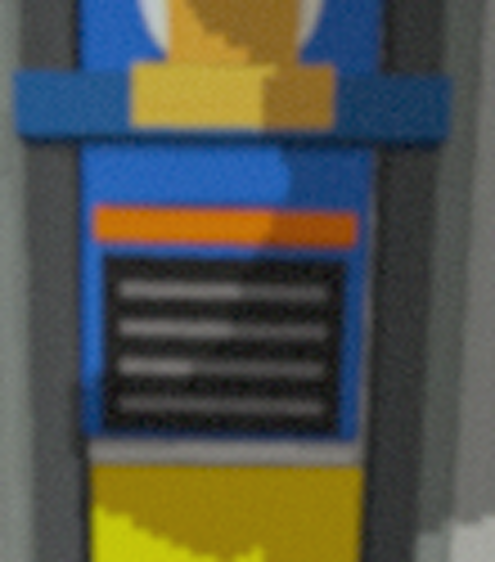

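Cassette rear is 4.9 mm ahead of the bed edge, which puts cassette y at about 59. The gap from rib to bridge is 16.9 mm against an expected 17. Last, I'll check the bed height against the first side picture (bed up) and the bystanders.

Run:
```python
import cv2,pickle,numpy as np
a=cv2.imread("pics/side0.png"); b=pickle.load(open("pics/side10.pkl","rb"))["frame"][:,:,::-1]; 
c=cv2.resize(cv2.imread("pics/side3.png"),(160,110),interpolation=cv2.INTER_AREA)
r=lambda f:f[165:200,270:306]
o=np.hstack([cv2.resize(x,None,fx=7,fy=7,interpolation=cv2.INTER_CUBIC) for x in (r(a),c[5:40,100:136],r(b))])
cv2.imwrite("pics/bedcmp.png",o)
d=cv2.absdiff(cv2.GaussianBlur(a,(5,5),0),cv2.GaussianBlur(b,(5,5),0)).max(2)
cv2.imwrite("pics/diff.png",np.clip(d.astype(int)*3,0,255).astype(np.uint8))
```

```text
(no output)
```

View pics/bedcmp.png

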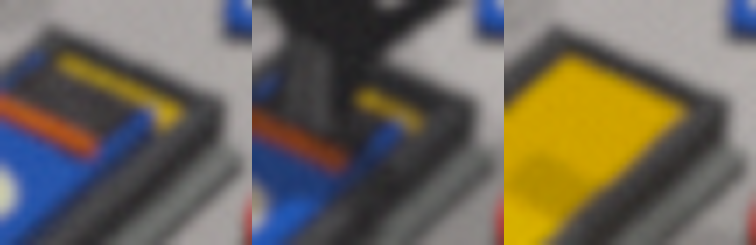

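View pics/diff.png

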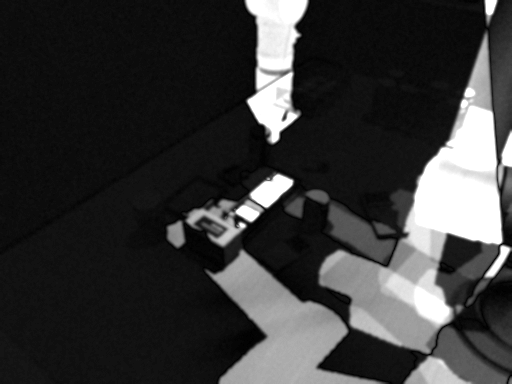

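The bed's rear corner is back where it was at the start: in the comparison, left and right match while the middle (pressed) one lies lower. The difference image shows only the arm, its shadows and the cassette's travel, so the bystanders haven't moved. I'm handing in.

```bash
python3 -c "
from station import workorder,sensors
o=sensors.get_obs();print(o['clock'],abs(o['dq']).max(),o['force'])
print(workorder.sign_off())"
```

```text
14.975 0.01431631065072231 [ 0.41229786  0.09999752 -1.10201074]
the job is handed in; nothing more can be done
None
```

The blue cassette is loaded and the job is handed in, at about 15 s on the clock. The sign-off reports no verdict, so I know the result only from my own checks.

**What I did:** With the fingers shut, I pressed the black pad down until the bed was fully sunk (tool height 30.0 mm, about 30 N). Keeping 24–32 N of press, I slid the cassette under the bridge and the drag spring to the reader head. There the push force rose to 32 N while the tool moved only 0.5 mm. I then eased off the forward push, lifted straight up and backed away.

**Last checks:**
- **Position:** the cassette's rear end is about 4.9 mm past the bed edge, which puts it at dock y of about 59 mm. The gap from rib to bridge is 16.9 mm, against 17 mm expected when fully home.
- **Bed:** its rear corner is back where it was in the first side picture, so it has sprung up.
- **Spring:** it lies over the cassette in the pictures. I did not measure its lift angle, and the fingers stopped about 14 mm short of the bridge in front of it.
- **Bystanders:** comparing the first and last side pictures shows none of them moved.

**Disagreements:**
- The top and wrist cameras differed by about 4 mm across the track, which had no effect within the pad's width.
- The fingers drifted about 4 mm sideways under load, but stayed on the pad.

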